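# Fit the platform on the laboratory shaker

## Task

Put the loose platform back on the laboratory shaker: bring it over the drive pin, rest it lightly there and slide it about until the pin finds the centre hole and the platform drops, then swing it until its slot drops over the guide pin as well, so that it lies fully home and flush on the bed, and let go. Be gentle: do not press, knock or drop it hard on the shaker, and leave the other things on the bench where they are.

Things in the scene. Friction and masses are not known exactly. Their poses are not given: they have to be found in the camera images.
- shaker: Laboratory platform shaker, fixed: white housing 230 mm (x) by 250 mm (y), grey deck at 78 mm, control panel on its -x face. Origin: centre of the underside, z up. On the deck lies the grey glide bed, 110 mm (x) by 170 mm (y), top at 100 mm. In its middle a metal crank disc, 43 mm across, 1 mm below the bed's top, carries the drive pin off its centre; the guide pin stands on the bed.
- mid (a point): Axis of the crank disc, on the housing's centre line at the height of the bed's top; axes as the shaker's. The drive pin stands 6 mm from this axis, in whatever direction the crank last stopped (not measured; the motor holds it, it does not give way): 10 mm diameter, its top 15 mm above the bed, top edge chamfered 1.5 mm.
- guide (a point): Foot of the guide pin, at the bed's top, 70 mm from mid towards the shaker's +y. The pin is fixed to the bed: 6 mm diameter, its top 7 mm above the bed, top edge chamfered 1 mm. It keeps the platform from spinning; seated, the platform points its slot from the drive pin to this pin, so it may lie up to 5 degrees askew to the housing.
- platform: Loose aluminium plate 130 mm (x) by 190 mm (y), 6 mm thick, 0.36 to 0.59 kg, two black mat strips, 6 mm rims on the long edges. Origin: centre of the underside, also the centre of its round 12 mm through hole for the drive pin. Starts flat on the bench. Height of its underside over the bed: on the drive pin's top 15 mm, on the guide pin's 7 mm, home 0.
- slot (a point): Centre of the platform's slot for the guide pin, at the underside, 70 mm from the centre hole towards the platform's +y: 8 mm wide (x), 22 mm long (y), right through. The -y end has no slot. The drive pin is too thick for the slot.
- bar (a point): Centre of the platform's black bow handle, 42 mm above the underside, straight over the hole; axes as the platform's. The bar runs along y, 12 mm wide (x), 16 mm tall, 102 mm long, on two posts 12 mm square 45 mm to each side; 28 mm of free height under it. Pinch it across x from above, midway between the posts.
- dish: Bystander: open glass dish, 120 mm across, 60 mm high. Origin: centre of the underside.
- beaker: Bystander: glass beaker, 68 mm across, 90 mm high. Origin: centre of the underside.
- slidebox: Bystander: flat closed box for microscope slides, 100 by 175 mm, 34 mm high. Origin: centre of the underside.
- bottle: Bystander: brown reagent bottle, 60 mm across, 130 mm high. Origin: centre of the underside.
Mind the look-alikes: they are no part of the job. What is meant by the platform is not purple or turquoise, and is the larger of those in its own colour.

How it is judged:
On the way:
1. the platform is carried over the shaker, clear of its pins (horizontal distance between platform and shaker below 0.05 m and z of platform in the frame of shaker above 0.112 m), for 0.1 s.
At the end, for the whole second after the job is handed in: The platform lies flush on the carriage with both pins through it (underside within 2 mm of the bed's height, tilted less than 0.02 rad, centre within 12 mm of the housing's centre and turned less than 0.14 rad against the housing), released and at rest (horizontal distance between platform and shaker below 0.012 m and z of platform in the frame of shaker between 0.097 and 0.102 m and angle between platform's own z axis and vertical below 0.02 rad and angle between the y axis of platform and the y axis of shaker, either way round below 0.14 rad and linear speed of platform below 0.01 m/s); the robot touches nothing.
It fails at once if the platform is pressed or dropped on the shaker with more than 40 N (contact force between platform and shaker above 40 N).
It fails at once if the robot itself hits the shaker with more than 40 N (contact force between any of the arm, the fingers and shaker above 40 N).
It fails at once if a bystander is moved more than 20 mm (distance of any of dish, beaker, slidebox, bottle from where it was at the start of the episode above 0.02 m).
It also fails if it takes over 67 s, if anything falls off the work surface, if the arm or the gripper's body presses on something with over 40 N, if the wrist force passes 120 N, or if a joint passes its speed limit or range.

## Robot

A 6-joint arm with a two-finger parallel gripper is mounted at the origin on the work surface. World frame = base frame: x ahead of the robot, y to its left, z up, the work surface at z = 0. Lengths are in m, angles in rad, forces in N, time in s.
With the tool pointing down it reaches from about 0.375 to 0.975 m from the base axis. Payload 3.8 kg.
Tool frame: the origin (TCP) lies at the very end of the fingers, on their centre line; the grasp point (between the pads) lies 19 mm behind it; z points along the fingers, y is the line along which they close (so a half turn about z gives the same grasp; the last joint's range is limited). The gripper opens to 85 mm and grips with 20 to 120 N. Pads are 22 mm wide; open, the fingers measure 114 mm over their backs; the gripper's body (76 mm by 85 mm) begins 54 mm behind the grasp point. The pads swing forward as they close: fully open they stand 13 mm farther back than shut.
Start: joints at [-1.301, 0.264, 1.604, -0, 1.274, -0.037], TCP at [0.204, -0.643, 0.206] pointing down, gripper open.
Joint ranges: [-2.63, 2.63], [-0.94, 2.18], [0.31, 2.57], [-1.31, 4.45], [0, 2.66], [-2.55, 2.55]. Speed limits (rad/s): [2.57, 2.57, 3.14, 3.14, 3.14, 3.14].

## Interface

Orientations are given as a rotation vector (axis times angle).
In Python, from workcell import read_state, read_camera, calibration, finish_job gives the robot as it stands.
- The arm moves only by the tool step_arm, never from a script. Its argument "commands" is a list of rows, each an object of numbers: "fingers": the gripper's target within -1 to 1 (shut at 1, half-way at 0, fully open at -1); "dx", "dy", "dz": the shift along the tool's x, y, z in m; "roll": the turn about the tool's z in degrees. In form: [{"fingers": .., "dx": .., "dy": .., "dz": .., "roll": ..}, ...]. A call has 1 to 8 rows; each row is the pose to reach, as a shift and turn from the pose commanded when the call began, along the tool's axes at that moment; what a row does not reach only later rows make up. A row lasts 1/8 s, in which the tool goes at most 62.5 mm and 10.7 degrees, less where a joint would pass 70% of its speed; a pose out of reach is approached as far as the arm can. A call with a gripper value outside its range is refused whole. The fingers move at their own pace and stop on an object; "squeeze" is the grip in N (left out, the last holds). Time passes only in rows, so rows that repeat a pose let the fingers close. It gives the time, the measured TCP pose, the force, the opening and the grip force at its end, in the units of the state.
- read_state(): the state, without advancing time (a new reading comes with each control period).
- read_camera(name): name is "scene" or "top" or "wrist"; returns (picture, depth): 480x640x3 uint8, blue, green, red; 480x640 float32, m along the optical axis (not along the pixel's ray), 0 where there is no reading.
- calibration(name): a dict with "intrinsics" (3x3 intrinsics, pixels), "world_to_cam" (4x4, takes a point from world to camera coordinates). Camera axes: x right, y up, looking along -z (the intrinsics and any distortion apply to the point x, -y, -z); pixel columns grow to the right and rows downward; lengths in m; the calibration is good to about 2 mm. The wrist camera is an equidistant fisheye: a pixel r from the principal point sees the ray r / f radians off the axis. A picture is of the moment at which its call begins: read the wrist's pose just before it. calibration takes no time and is no camera call; for the wrist camera it gives the pose at the moment of the call.
- finish_job(): hands the job in; it is judged then, once.
The state is a dict: "time": time; "q": joint angles; "joint_vel": joint speeds; "joint_torque": joint torques, N m; "tool_pos": TCP position; "tcp_rot": TCP orientation; "wrist_force": force on the tool from outside, world axes, zero at the start; "torque": the same for the moment, N m; "width": opening from 0.0 (shut) to 1.0 (fully open); "grip_force": force on a finger pad.
Only numpy, scipy, OpenCV 4.12 (cv2) and the standard library are available. Lean on these libraries where they do the work, as an engineer would, in place of code of your own. Each camera call takes 0.05 s, during which the arm holds its last target. There are 200 camera calls.

## Working session

There is one attempt and no reset: what is moved stays moved. The work goes in short steps, Python scripts to look and compute and a tool call to move; the robot and the scene stay as the last step left them, time stands still between calls to the robot, and variables do not carry over. Pictures are saved under pics/ and viewed, at most 10 in all, crops included, and the job is handed in when it is done.

Besides the shell and the picture viewer there is one more tool, called after "Call:" in YAML: its name, and indented under it one key for each argument. step_arm: Moves the arm, as the interface text tells. Its arguments: {"type":"object","properties":{"commands":{"type":"array","items":{"type":"object","properties":{"fingers":{"type":"number"},"dx":{"type":"number"},"dy":{"type":"number"},"dz":{"type":"number"},"roll":{"type":"number"}}}},"squeeze":{"type":"number"}},"required":["commands"]}

```bash
mkdir -p pics; cat > h.py <<'E'
import numpy as np, cv2
from workcell import read_state, read_camera, calibration, finish_job
def deproj(name,px,depth=None,z=None,C=None):
    C=C or calibration(name);K=np.array(C["intrinsics"]);T=np.linalg.inv(np.array(C["world_to_cam"]))
    px=np.atleast_2d(np.array(px,float));x=(px[:,0]-K[0,2])/K[0,0];y=(px[:,1]-K[1,2])/K[1,1]
    if name=="wrist":
        r=np.hypot(x,y);s=np.where(r>1e-9,np.sin(r)/np.maximum(r,1e-9),1);d=np.c_[x*s,-y*s,-np.cos(r)]
    else: d=np.c_[x,-y,-np.ones_like(x)]
    o=T[:3,3];w=d@T[:3,:3].T
    if z is not None: return o+w*((z-o[2])/w[:,2])[:,None]
    if name=="wrist": d=d/-d[:,2:3];w=d@T[:3,:3].T
    return o+w*np.array(depth)[:,None]
def project(name,P,C=None):
    C=C or calibration(name);K=np.array(C["intrinsics"]);W=np.array(C["world_to_cam"])
    p=np.atleast_2d(P)@W[:3,:3].T+W[:3,3];x,y,z=p[:,0],-p[:,1],-p[:,2]
    if name=="wrist":
        r=np.hypot(x,y);t=np.arctan2(r,z);k=t/np.maximum(r,1e-9)
    else:k=1/z
    return np.c_[K[0,0]*x*k+K[0,2],K[1,1]*y*k+K[1,2]]
E
python3 - <<'E'
from h import *
for n in("top","scene"):
    p,d=read_camera(n);cv2.imwrite(f"pics/{n}0.png",p);np.save(f"{n}d.npy",d);c=calibration(n);print(n,c)
s=read_state();print(s)
E
```

```text
top {'intrinsics': array([[593.19578877,   0.        , 320.33977244],
       [  0.        , 593.19578877, 225.86283712],
       [  0.        ,   0.        ,   1.        ]]), 'world_to_cam': array([[ 1.67453979e-02, -9.99859688e-01,  4.42264786e-04,
         3.44743687e-02],
       [ 9.83658296e-01,  1.65533627e-02,  1.79282858e-01,
        -5.17523721e-01],
       [-1.79265024e-01, -2.56712537e-03,  9.83797470e-01,
        -1.70791867e+00],
       [ 0.00000000e+00,  0.00000000e+00,  0.00000000e+00,
         1.00000000e+00]])}
scene {'intrinsics': array([[566.52135817,   0.        , 307.37970987],
       [  0.        , 566.52135817, 240.96122588],
       [  0.        ,   0.        ,   1.        ]]), 'world_to_cam': array([[ 0.33780644,  0.94121298,  0.00222082, -0.19698396],
       [-0.71176442,  0.25391081,  0.65492039,  0.27289217],
       [ 0.61585568, -0.22281703,  0.75569461, -2.12006125],
       [ 0.        ,  0.        ,  0.        ,  1.        ]])}
{'time': 0.1, 'q': array([-1.30086429e+00,  2.64690970e-01,  1.60525466e+00,  1.70987390e-05,
        1.27370039e+00, -3.69050410e-02]), 'joint_vel': array([ 0.0006619 , -0.0013442 , -0.00141828,  0.00232694,  0.00098845,
       -0.00097895]), 'joint_torque': array([-1.12572048e-03, -5.16712260e+01, -3.68590486e+01, -2.08666634e-04,
        6.34718963e-03, -7.57206112e-05]), 'tool_pos': array([ 0.20368912, -0.64277892,  0.20486841]), 'tcp_rot': array([-3.10267671e+00, -4.79770285e-01,  3.49229214e-04]), 'wrist_force': array([ 0.28355242, -0.388675  , -0.30213407]), 'torque': array([-0.02870682, -0.05691008, -0.01355378]), 'grip_force': 0.0, 'width': 1.0034934261581998}
```

View pics/top0.png

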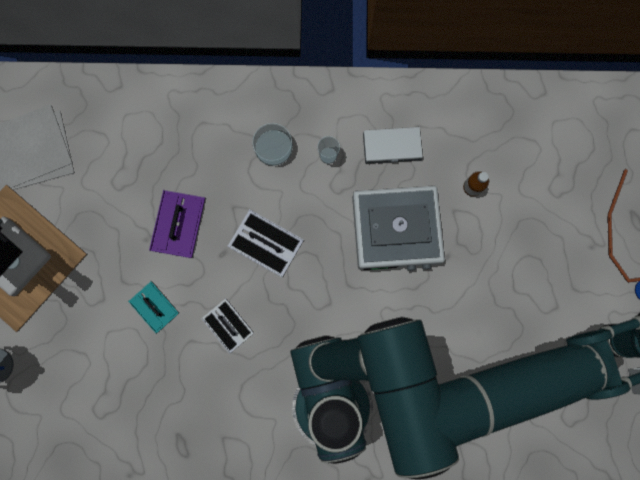

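View pics/scene0.png

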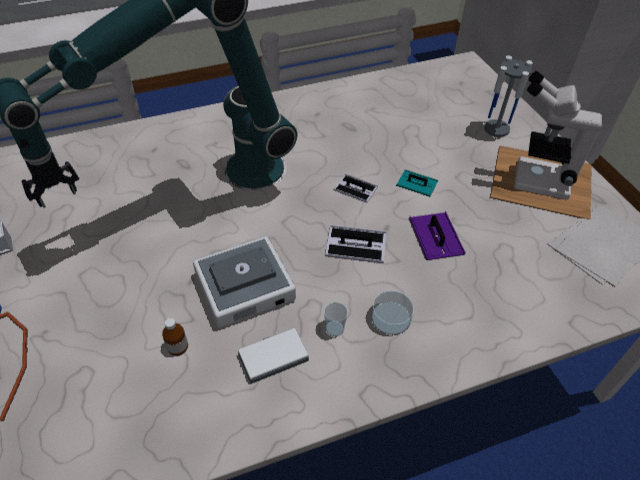

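The candidates are purple (178,224), turquoise (154,306), small silver (228,325) and large silver (266,242). The large silver plate fits: it isn't purple or turquoise, and it is the larger of the two silver ones. The shaker is at (400,228). I'll confirm with an enlarged crop.

```bash
python3 - <<'E'
from h import *
p=cv2.imread("pics/top0.png")
a=cv2.resize(p[180:300,200:320],(480,480),interpolation=cv2.INTER_CUBIC)
b=cv2.resize(p[178:278,350:450],(400,400),interpolation=cv2.INTER_CUBIC)
b=cv2.copyMakeBorder(b,0,80,0,0,cv2.BORDER_CONSTANT)
o=np.hstack([a,b])[:, :]
o=cv2.convertScaleAbs(o,alpha=1.5);o=cv2.resize(o,(800,436));cv2.imwrite("pics/crop1.png",o)
E
```

```text
(no output)
```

View pics/crop1.png

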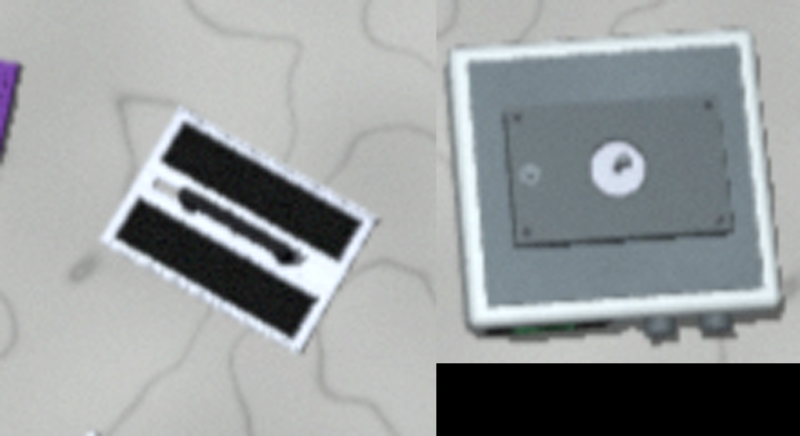

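The crop confirms the large silver plate, with two mat strips and its slot at the upper-left end (about (245,231)). On the shaker, the disc is at (400,224), the guide pin at (376,226), and the drive pin is just up and right of the disc's centre.

```bash
python3 - <<'E'
from h import *
f=800/880*4
A=lambda q:np.array([[200+x/f,180+y/f] for x,y in q])
B=lambda q:np.array([[350+(x-480*800/880)/f,178+y/f] for x,y in q])
P=deproj("top",A([(183,108),(377,220),(302,350),(103,240)]),z=0.009);print("plate corners",P,P.mean(0),np.linalg.norm(np.diff(P,axis=0),axis=1))
s=deproj("top",A([(163,185)]),z=0.006);print("slot",s)
m=P.mean(0);e=(P[0]+P[3]-P[1]-P[2])/2;print("plate y dir deg",np.degrees(np.arctan2(e[1],e[0])))
Q=deproj("top",B([(503,112),(722,100),(732,232),(514,246)]),z=0.1);print("bed",Q,Q.mean(0),np.linalg.norm(np.diff(Q,axis=0),axis=1))
e=(Q[0]+Q[3]-Q[1]-Q[2])/2;print("bed y dir",np.degrees(np.arctan2(e[1],e[0])))
print("disc",deproj("top",B([(618,168)]),z=.099),"guide",deproj("top",B([(531,175)]),z=.1))
print("drive top?",deproj("top",B([(622,160)]),z=.115))
print("bar",deproj("top",A([(190,200),(295,257)]),z=.05))
print(calibration("wrist"))
E
```

```text
plate corners [[0.57007317 0.25674044 0.009     ]
 [0.47814483 0.09264493 0.009     ]
 [0.36945633 0.15168167 0.009     ]
 [0.45762414 0.31859204 0.009     ]] [0.46882462 0.20491477 0.009     ] [0.18809083 0.12368721 0.18876609]
slot [[0.50505941 0.27125632 0.006     ]]
plate y dir deg 61.449941387951064
bed [[ 0.55947631 -0.09441949  0.1       ]
 [ 0.57213184 -0.26813298  0.1       ]
 [ 0.46628604 -0.27428801  0.1       ]
 [ 0.45231154 -0.10327936  0.1       ]] [ 0.51255143 -0.18502996  0.1       ] [0.17417387 0.10602461 0.17157868]
bed y dir 94.41736633746557
disc [[ 0.51604873 -0.1853591   0.099     ]] guide [[ 0.50909355 -0.1166045   0.1       ]]
drive top? [[ 0.519469   -0.18639343  0.115     ]]
bar [[0.48556987 0.24312141 0.05      ]
 [0.44046121 0.15679524 0.05      ]]
{'intrinsics': array([[371.64829954,   0.        , 316.60885118],
       [  0.        , 371.64829954, 242.42066982],
       [  0.        ,   0.        ,   1.        ]]), 'world_to_cam': array([[ 0.30207585, -0.95328027, -0.00262861, -0.67387283],
       [ 0.90275643,  0.28694947, -0.32045411,  0.04043723],
       [ 0.30623686,  0.09442845,  0.94726039, -0.38113723],
       [ 0.        ,  0.        ,  0.        ,  1.        ]])}
```

```bash
cat >> h.py <<'E'
from scipy.spatial.transform import Rotation as Ro
def rel(pos,ang):
    s=read_state();R=Ro.from_rotvec(s["tcp_rot"]).as_matrix();d=R.T@(np.array(pos)-s["tool_pos"])
    a=np.degrees(np.arctan2(R[1,0],R[0,0]));r=(a-ang+180)%360-180
    print("t %.2f pos %s ang %.2f tilt %.2f -> dxyz mm %s roll %.2f F %s"%(s["time"],s["tool_pos"].round(4),a,np.degrees(np.arccos(-R[2,2])),(1000*d).round(1),r,s["wrist_force"].round(1)))
E
python3 - <<'E'
from h import *
rel((.47,-.19,.28),95)
T=np.linalg.inv(calibration("wrist")["world_to_cam"]);s=read_state();R=Ro.from_rotvec(s["tcp_rot"]).as_matrix()
print("cam in tool",R.T@(T[:3,3]-s["tool_pos"]),"axis",R.T@-T[:3,2])
E
```

```text
t 0.10 pos [ 0.2037 -0.6428  0.2049] ang 17.58 tilt 0.12 -> dxyz mm [ 390.6 -351.3  -74.4] roll -77.42 F [ 0.3 -0.4 -0.3]
cam in tool [ 0.0838433   0.00022671 -0.16734781] axis [-3.20542546e-01 -5.34486363e-04  9.47233968e-01]
```

Call:
step_arm:
  commands:
    - {"fingers":-1,"dx":40,"dy":0,"dz":0,"roll":0}

```text
time: 0.22
tool_pos: [0.2603, -0.6257, 0.2052]
tcp_rot: [-3.105, -0.471, 0.003]
wrist_force: [0.8, -0.4, -0.1]
width: 1.002
grip_force: 0.0
```

I wrote millimetres instead of metres in that row. The move was clipped to about 60 mm in free space, so nothing was touched. I'll use metres from here.

Call:
step_arm:
  commands:
    - {"fingers":-1,"dx":0.041,"dy":-0.044,"dz":-0.02,"roll":-9.7}
    - {"fingers":-1,"dx":0.083,"dy":-0.088,"dz":-0.04,"roll":-19.4}
    - {"fingers":-1,"dx":0.124,"dy":-0.132,"dz":-0.06,"roll":-29}
    - {"fingers":-1,"dx":0.166,"dy":-0.176,"dz":-0.075,"roll":-38.7}
    - {"fingers":-1,"dx":0.207,"dy":-0.22,"dz":-0.075,"roll":-48.4}
    - {"fingers":-1,"dx":0.248,"dy":-0.264,"dz":-0.075,"roll":-58}
    - {"fingers":-1,"dx":0.29,"dy":-0.308,"dz":-0.075,"roll":-67.7}
    - {"fingers":-1,"dx":0.331,"dy":-0.352,"dz":-0.075,"roll":-77.4}

```text
time: 1.23
tool_pos: [0.473, -0.1871, 0.2808]
tcp_rot: [-2.116, -2.321, 0.0]
wrist_force: [1.0, -0.7, 0.5]
width: 1.002
grip_force: 0.0
```

Call:
step_arm:
  commands:
    - {"fingers":-1,"dx":0,"dy":0,"dz":0,"roll":0}
    - {"fingers":-1,"dx":0,"dy":0,"dz":0,"roll":0}

```text
time: 1.48
tool_pos: [0.4724, -0.189, 0.2807]
tcp_rot: [-2.122, -2.316, 0.001]
wrist_force: [-0.2, 0.0, 0.6]
width: 1.005
grip_force: 0.0
```

```bash
python3 - <<'E'
from h import *
rel((.47,-.19,.28),95)
C=calibration("wrist");np.save("wc1.npy",C["world_to_cam"])
p,d=read_camera("wrist");cv2.imwrite("pics/w1.png",p);np.save("w1d.npy",d)
print(project("wrist",[(.516,-.185,.1),(.509,-.116,.1)],C))
E
```

```text
t 1.48 pos [ 0.4724 -0.189   0.2807] ang 94.99 tilt 0.06 -> dxyz mm [-0.7 -2.5  0.7] roll -0.01 F [-0.2  0.   0.6]
[[360.68094708 207.73415829]
 [361.39751972 135.63028613]]
```

View pics/w1.png

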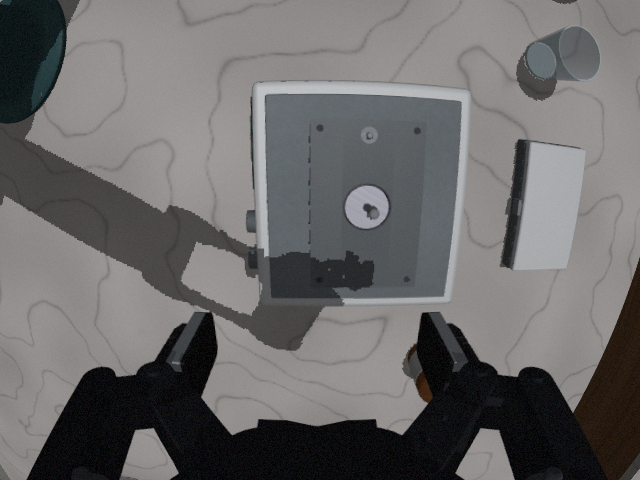

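The wrist view shows the disc centred near (367,207), the guide pin at (369,135), and the drive pin near (371,211). Next is an enlargement of that area.

```bash
python3 - <<'E'
from h import *
p=cv2.imread("pics/w1.png")
o=cv2.resize(p[115:235,310:430],(600,600),interpolation=cv2.INTER_CUBIC);cv2.imwrite("pics/c2.png",cv2.convertScaleAbs(o,alpha=1.3))
d=np.load("w1d.npy");print(np.round(d[196:222:2,356:386:2]*1000).astype(int))
E
```

```text
[[354 353 355 355 356 354 355 354 356 353 354 355 355 355 352]
 [355 354 355 355 355 353 354 355 355 354 354 354 355 354 357]
 [356 357 355 354 355 356 355 353 356 356 355 355 354 354 354]
 [357 357 357 356 355 356 356 356 355 354 356 357 356 354 355]
 [357 356 356 356 357 357 357 356 357 357 357 356 356 357 357]
 [357 357 356 356 357 356 356 356 355 357 357 356 355 357 357]
 [358 358 358 356 357 358 357 351 348 348 359 357 357 357 358]
 [359 358 359 360 357 359 352 345 344 341 342 346 359 357 358]
 [360 358 360 359 359 359 350 345 342 343 344 342 359 359 360]
 [360 360 359 360 360 360 359 342 343 345 342 343 360 359 359]
 [361 361 362 361 360 360 360 345 345 344 343 345 360 360 360]
 [361 362 361 360 360 360 361 360 345 344 345 361 360 361 361]
 [362 362 362 362 360 361 361 364 362 361 361 362 361 360 363]]
```

View pics/c2.png

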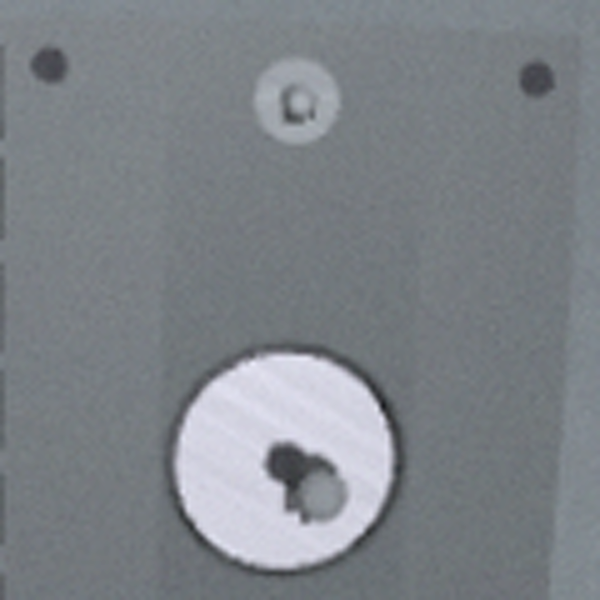

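```bash
python3 - <<'E'
from h import *
C=calibration("wrist");C["world_to_cam"]=np.load("wc1.npy")
q=lambda x,y:(310+x/5,115+y/5)
D=deproj("wrist",[q(286.5,460)],z=.099,C=C)[0];G=deproj("wrist",[q(297,100)],z=.1,C=C)[0];Gt=deproj("wrist",[q(299.5,101)],z=.107,C=C)[0];P=deproj("wrist",[q(323,496)],z=.115,C=C)[0]
print("disc",D,"guide",G,Gt,"drive",P,"off mm",(P-D)*1000,np.hypot(*(P-D)[:2]))
for a in(G,Gt):
    v=a-D;print("D->G",np.hypot(*v[:2]),np.degrees(np.arctan2(v[1],v[0])))
    v=a-P;print("P->G",np.hypot(*v[:2]),np.degrees(np.arctan2(v[1],v[0])))
rel((.469,.205,.28),61.5)
E
```

```text
disc [ 0.52250676 -0.18388206  0.099     ] guide [ 0.51641144 -0.11456646  0.1       ] [ 0.51588263 -0.11453181  0.107     ] drive [ 0.52764136 -0.18651093  0.115     ] off mm [ 5.13460795 -2.62886801 16.        ] 0.005768461302934685
D->G 0.06958308586778625 95.02541955278464
P->G 0.07281564578631504 98.87179846483816
D->G 0.0696658890425347 95.45616309750635
P->G 0.07293326458314256 99.27805778178113
t 1.52 pos [ 0.4722 -0.1898  0.2807] ang 94.91 tilt 0.05 -> dxyz mm [393.6  30.6   0.6] roll 33.41 F [-0.3  0.5  1. ]
```

Call:
step_arm:
  commands:
    - {"fingers":-1,"dx":0.056,"dy":0.004,"dz":0,"roll":4.8}
    - {"fingers":-1,"dx":0.112,"dy":0.009,"dz":0,"roll":9.5}
    - {"fingers":-1,"dx":0.169,"dy":0.013,"dz":0,"roll":14.3}
    - {"fingers":-1,"dx":0.225,"dy":0.018,"dz":0,"roll":19}
    - {"fingers":-1,"dx":0.281,"dy":0.022,"dz":0,"roll":23.9}
    - {"fingers":-1,"dx":0.337,"dy":0.026,"dz":0.01,"roll":28.6}
    - {"fingers":-1,"dx":0.37,"dy":0.031,"dz":0.03,"roll":33.4}
    - {"fingers":-1,"dx":0.37,"dy":0.031,"dz":0.03,"roll":33.4}

```text
time: 2.52
tool_pos: [0.4706, 0.1821, 0.2489]
tcp_rot: [-2.698, -1.608, 0.006]
wrist_force: [-0.1, -0.7, -0.3]
width: 0.998
grip_force: 0.0
```

Call:
step_arm:
  commands:
    - {"fingers":-1,"dx":0,"dy":0,"dz":0,"roll":0}

```text
time: 2.65
tool_pos: [0.4719, 0.1806, 0.2512]
tcp_rot: [2.699, 1.606, -0.001]
wrist_force: [0.3, -0.2, 0.4]
width: 1.0
grip_force: 0.0
```

```bash
python3 - <<'E'
from h import *
rel((.469,.205,.1),61.5)
C=calibration("wrist");np.save("wc2.npy",C["world_to_cam"])
p,d=read_camera("wrist");np.save("w2d.npy",d);cv2.imwrite("pics/w2full.png",p)
c=project("wrist",[(.469,.205,.05)],C)[0].astype(int);x0,y0=max(0,c[0]-170),max(0,c[1]-150);print(c,x0,y0)
cv2.imwrite("pics/w2.png",cv2.resize(p[y0:y0+300,x0:x0+340],None,fx=2,fy=2,interpolation=cv2.INTER_CUBIC))
E
```

```text
t 2.65 pos [0.4719 0.1806 0.2512] ang 61.51 tilt 0.05 -> dxyz mm [ 20.2 -14.3 151.2] roll 0.01 F [ 0.3 -0.2  0.4]
[301 184] 131 34
```

View pics/w2.png

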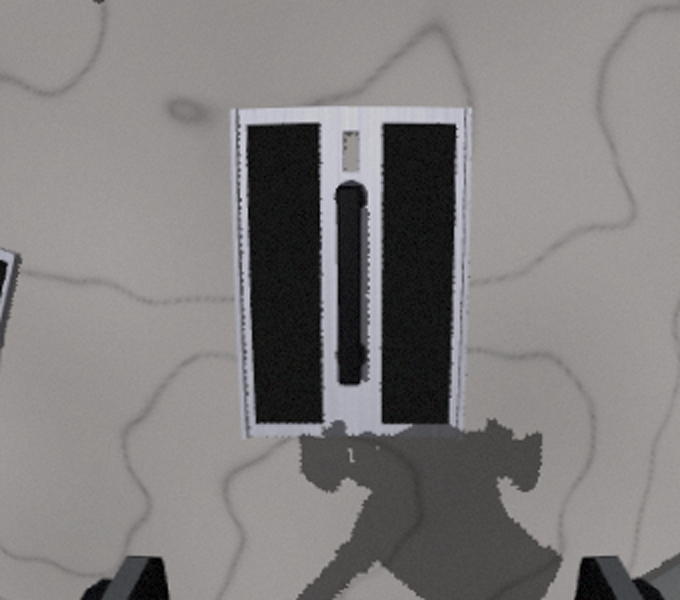

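The crop shows the plate upright, with the slot at (351,151) and the bar from (350,182) to (349,384), already nearly aligned with the tool.

```bash
python3 - <<'E'
from h import *
C=calibration("wrist");C["world_to_cam"]=np.load("wc2.npy")
q=lambda l:[(131+x/2,34+y/2) for x,y in l]
b=deproj("wrist",q([(350.5,182),(348.5,384)]),z=.05,C=C);print(b,b.mean(0),np.linalg.norm(b[0]-b[1]));v=b[0]-b[1];print(np.degrees(np.arctan2(v[1],v[0])))
s=deproj("wrist",q([(351,151)]),z=.004,C=C)[0];print("slot",s)
P=deproj("wrist",q([(233,109),(471,108),(464,436),(246,437)]),z=.009,C=C);print(P.mean(0),np.linalg.norm(np.diff(P,axis=0),axis=1))
e=(P[0]+P[1]-P[2]-P[3])/2;print(np.degrees(np.arctan2(e[1],e[0])))
e=s-P.mean(0);print(np.hypot(*e[:2]),np.degrees(np.arctan2(e[1],e[0])))
c=(b.mean(0)+P.mean(0))/2
rel((c[0],c[1],.0),60.9);print(c)
E
```

```text
[[0.50191673 0.25475854 0.05      ]
 [0.45134828 0.16498899 0.05      ]] [0.47663251 0.20987376 0.05      ] 0.10303270778455209
60.606826891403124
slot [0.50912599 0.26993635 0.004     ]
[0.4767193  0.20838153 0.009     ] [0.12898203 0.18816413 0.12898253]
61.763671119287544
0.06956428238969649 62.23458817934916
t 2.70 pos [0.4722 0.1805 0.2516] ang 61.47 tilt 0.05 -> dxyz mm [ 27.3  -9.9 251.6] roll 0.57 F [ 0.1  0.5 -1. ]
[0.4766759  0.20912765 0.0295    ]
```

Call:
step_arm:
  commands:
    - {"fingers":-1,"dx":0.027,"dy":-0.01,"dz":0.05,"roll":0}
    - {"fingers":-1,"dx":0.027,"dy":-0.01,"dz":0.1,"roll":0}
    - {"fingers":-1,"dx":0.027,"dy":-0.01,"dz":0.14,"roll":0}
    - {"fingers":-1,"dx":0.027,"dy":-0.01,"dz":0.18,"roll":0}
    - {"fingers":-1,"dx":0.027,"dy":-0.01,"dz":0.21,"roll":0}
    - {"fingers":-1,"dx":0.027,"dy":-0.01,"dz":0.228,"roll":0}
    - {"fingers":-1,"dx":0.027,"dy":-0.01,"dz":0.228,"roll":0}

```text
time: 3.58
tool_pos: [0.4752, 0.2095, 0.0224]
tcp_rot: [-2.7, -1.606, 0.003]
wrist_force: [0.7, 0.1, 0.6]
width: 1.004
grip_force: 0.0
```

Call:
step_arm:
  squeeze: 60
  commands:
    - {"fingers":1,"dx":0,"dy":0,"dz":0,"roll":0}
    - {"fingers":1,"dx":0,"dy":0,"dz":0,"roll":0}
    - {"fingers":1,"dx":0,"dy":0,"dz":0,"roll":0}
    - {"fingers":1,"dx":0,"dy":0,"dz":0,"roll":0}
    - {"fingers":1,"dx":0,"dy":0,"dz":0,"roll":0}
    - {"fingers":1,"dx":0,"dy":0,"dz":0,"roll":0}

```text
time: 4.32
tool_pos: [0.4757, 0.211, 0.0237]
tcp_rot: [-2.699, -1.608, -0.001]
wrist_force: [-2.0, -0.7, 5.3]
width: 0.086
grip_force: 58.9
```

```bash
python3 - <<'E'
from h import *
rel((.4767,.209,.023),61.6);s=read_state();print(s["width"],s["grip_force"])
E
```

```text
t 4.33 pos [0.4757 0.211  0.0237] ang 61.58 tilt 0.03 -> dxyz mm [-1.3  1.8  0.7] roll -0.02 F [-2.  -0.7  5.3]
0.08648443187041295 58.8752643764019
```

Call:
step_arm:
  commands:
    - {"fingers":1,"dx":0,"dy":0,"dz":-0.01,"roll":0}
    - {"fingers":1,"dx":0,"dy":0,"dz":-0.03,"roll":0}
    - {"fingers":1,"dx":0,"dy":0,"dz":-0.06,"roll":0}
    - {"fingers":1,"dx":0,"dy":0,"dz":-0.1,"roll":0}
    - {"fingers":1,"dx":0,"dy":0,"dz":-0.14,"roll":0}
    - {"fingers":1,"dx":0,"dy":0,"dz":-0.17,"roll":0}
    - {"fingers":1,"dx":0,"dy":0,"dz":-0.18,"roll":0}
    - {"fingers":1,"dx":0,"dy":0,"dz":-0.18,"roll":0}

```text
time: 5.32
tool_pos: [0.4753, 0.2106, 0.2026]
tcp_rot: [-2.699, -1.608, 0.0]
wrist_force: [-0.4, 0.1, -4.5]
width: 0.084
grip_force: 59.0
```

```bash
python3 - <<'E'
from h import *
rel((.5276,-.1865,.203),99.1);s=read_state();print(s["width"],s["grip_force"],s["torque"])
C=calibration("wrist");np.save("wc3.npy",C["world_to_cam"])
p,d=read_camera("wrist");np.save("w3d.npy",d)
cv2.imwrite("pics/w3.png",p)
E
```

```text
t 5.33 pos [0.4753 0.2106 0.2026] ang 61.58 tilt 0.02 -> dxyz mm [-3.243e+02  2.351e+02 -3.000e-01] roll -37.52 F [-0.4  0.1 -4.5]
0.0842414152840833 59.03207128867507 [-0.01690448 -0.0343893  -0.00755467]
```

View pics/w3.png

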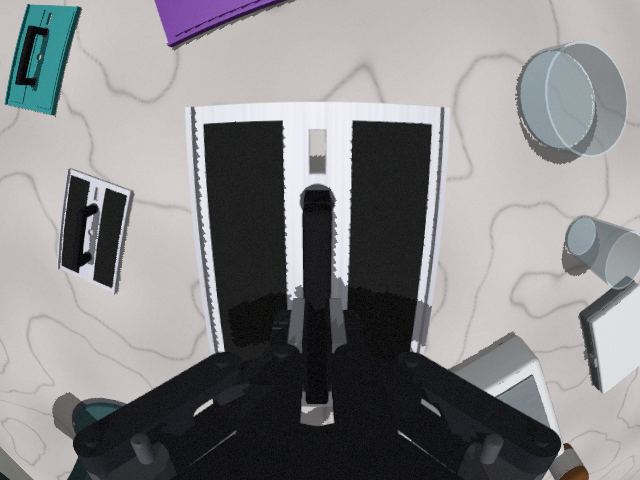

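The plate is held level with the slot centre near (317.5,151), and the bar is centred between the pads. I'll measure the plate in the tool frame.

```bash
python3 - <<'E'
from h import *
C=calibration("wrist");C["world_to_cam"]=np.load("wc3.npy");d=np.load("w3d.npy")
s=read_state();R=Ro.from_rotvec(s["tcp_rot"]).as_matrix()
# plane from mat-strip depths
g=[(x,y) for y in range(130,270,6) for x in list(range(215,275,6))+list(range(360,425,6))]
P=deproj("wrist",g,depth=[d[y,x] for x,y in g],C=C);L=(P-s["tool_pos"])@R
c,*_=np.linalg.lstsq(np.c_[L[:,0],L[:,1],np.ones(len(L))],L[:,2],rcond=None);print("plate z(tool)=",c)
zt=s["tool_pos"][2]-c[2];print("mat top z",zt)
for z in (.180,.185,.19):
    q=deproj("wrist",[(317.5,129),(317.5,173),(317.5,103),(188,107),(448,107)],z=z,C=C);print(z,((q-s["tool_pos"])@R*1000).round(1).tolist())
E
```

```text
plate z(tool)= [-0.074615   -0.00521396  0.01741209]
mat top z 0.1841342635087584
0.18 [[80.0, 1.9, 21.4], [57.4, 1.9, 21.4], [93.3, 1.9, 21.4], [94.1, -65.4, 21.5], [94.3, 69.9, 21.3]]
0.185 [[80.1, 1.9, 16.4], [58.1, 1.9, 16.4], [93.1, 1.9, 16.4], [93.8, -63.7, 16.5], [94.0, 68.1, 16.3]]
0.19 [[80.2, 1.9, 11.4], [58.8, 1.9, 11.4], [92.8, 1.9, 11.4], [93.6, -61.9, 11.5], [93.7, 66.3, 11.3]]
```

```bash
python3 - <<'E'
from h import *
def fit(wc,dd,g,tag):
    C=calibration("wrist");C["world_to_cam"]=np.load(wc);d=np.load(dd);T=np.linalg.inv(C["world_to_cam"])
    g=[(x,y) for x,y in g if d[y,x]>0]
    P=deproj("wrist",g,depth=[d[y,x] for x,y in g],C=C);a=P-T[:3,3]
    u=-T[:2,2];u/=np.hypot(*u)  # horizontal look direction = -tool x
    X=-(a[:,:2]@u);c,*_=np.linalg.lstsq(np.c_[X,np.ones(len(X))],P[:,2],rcond=None);print(tag,c[0],P[:,2].mean(),(P[:,2]-np.c_[X,np.ones(len(X))]@c).std())
m=lambda xs,ys:[(x,y) for y in ys for x in xs]
fit("wc1.npy","w1d.npy",m(range(330,355,4),range(140,250,5)),"bed")
fit("wc2.npy","w2d.npy",m(list(range(262,288,4))+list(range(328,352,4)),range(102,240,5)),"plate on bench")
fit("wc2.npy","w2d.npy",m(list(range(180,240,6)),range(102,240,5)),"bench")
fit("wc3.npy","w3d.npy",m(list(range(215,275,6))+list(range(360,425,6)),range(130,270,6)),"plate held")
fit("wc3.npy","w3d.npy",m(range(312,323,2),range(215,280,5)),"bar held")
fit("wc3.npy","w3d.npy",m(list(range(215,275,6))+list(range(360,425,6)),range(130,220,6)),"plate held upper")
E
```

```text
bed 0.0020698966042235365 0.09921702650718697 0.001814479168565615
plate on bench 0.0003423402938498391 0.007410548308365857 0.0007667201742329886
bench 0.0022475562127971943 -0.0004356272689315728 0.0008166549505038773
plate held 0.01511128595128871 0.18669895645514809 0.0006590710584176787
bar held 0.005247032586471752 0.22843195686908715 0.0004968942674820319
plate held upper 0.01807234113846425 0.18690144855958446 0.0006630680348038429
```

Call:
step_arm:
  commands:
    - {"fingers":1,"dx":-0.025,"dy":0.018,"dz":-0.005,"roll":-3}
    - {"fingers":1,"dx":-0.073,"dy":0.052,"dz":-0.005,"roll":-8.4}
    - {"fingers":1,"dx":-0.122,"dy":0.087,"dz":-0.005,"roll":-14}
    - {"fingers":1,"dx":-0.171,"dy":0.122,"dz":-0.005,"roll":-20}
    - {"fingers":1,"dx":-0.22,"dy":0.157,"dz":-0.005,"roll":-25.4}
    - {"fingers":1,"dx":-0.27,"dy":0.194,"dz":-0.005,"roll":-31}
    - {"fingers":1,"dx":-0.305,"dy":0.219,"dz":-0.005,"roll":-35.3}
    - {"fingers":1,"dx":-0.325,"dy":0.233,"dz":-0.005,"roll":-37.5}

```text
time: 6.38
tool_pos: [0.5242, -0.1881, 0.2051]
tcp_rot: [-2.037, -2.386, 0.003]
wrist_force: [0.5, 0.8, -5.5]
width: 0.078
grip_force: 59.5
```

Call:
step_arm:
  commands:
    - {"fingers":1,"dx":0,"dy":0,"dz":0,"roll":0}
    - {"fingers":1,"dx":0,"dy":0,"dz":0,"roll":0}
    - {"fingers":1,"dx":0,"dy":0,"dz":0,"roll":0}

```text
time: 6.75
tool_pos: [0.5252, -0.1848, 0.2072]
tcp_rot: [-2.036, -2.39, 0.0]
wrist_force: [-0.2, -0.9, -4.6]
width: 0.082
grip_force: 59.5
```

```bash
python3 - <<'E'
from h import *
rel((.5256,-.1858,.145),99.1)
E
```

```text
t 6.75 pos [ 0.5252 -0.1848  0.2072] ang 99.13 tilt 0.10 -> dxyz mm [-1.1  0.3 62.2] roll 0.03 F [-0.2 -0.9 -4.6]
```

Call:
step_arm:
  commands:
    - {"fingers":1,"dx":-0.001,"dy":0,"dz":0.02,"roll":0}
    - {"fingers":1,"dx":-0.001,"dy":0,"dz":0.04,"roll":0}
    - {"fingers":1,"dx":-0.001,"dy":0,"dz":0.056,"roll":0}
    - {"fingers":1,"dx":-0.001,"dy":0,"dz":0.059,"roll":0}
    - {"fingers":1,"dx":-0.001,"dy":0,"dz":0.059,"roll":0}

```text
time: 7.38
tool_pos: [0.5258, -0.187, 0.1487]
tcp_rot: [-2.038, -2.39, 0.0]
wrist_force: [-0.1, 0.1, -4.8]
width: 0.082
grip_force: 59.5
```

```bash
python3 - <<'E'
from h import *
rel((.5256,-.1858,.1387),99.1)
C=calibration("wrist");np.save("wc4.npy",C["world_to_cam"])
p,d=read_camera("wrist");cv2.imwrite("pics/w4full.png",p)
cv2.imwrite("pics/w4.png",cv2.convertScaleAbs(cv2.resize(p[90:210,257:377],(600,600),interpolation=cv2.INTER_CUBIC),alpha=1.3))
print(project("wrist",[(.516,-.1145,.107)],C))
E
```

```text
t 7.38 pos [ 0.5258 -0.187   0.1487] ang 99.08 tilt 0.03 -> dxyz mm [ 1.2 -0.  10. ] roll -0.02 F [-0.1  0.1 -4.8]
[[317.51756585 138.21986402]]
```

View pics/w4.png

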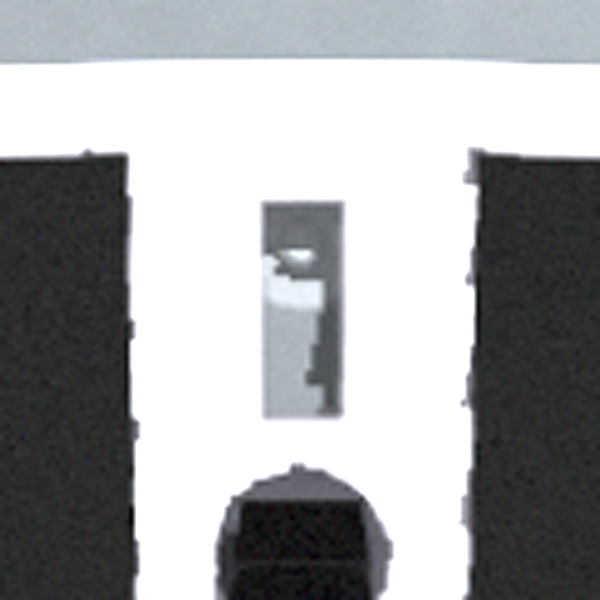

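The guide pin shows through the slot at about (316,141), roughly 0.8 mm to the left of the slot's centre line, so alignment is close. I'll lower gently to contact.

Call:
step_arm:
  commands:
    - {"fingers":1,"dx":0.0005,"dy":-0.0005,"dz":0.004,"roll":0}
    - {"fingers":1,"dx":0.0005,"dy":-0.0005,"dz":0.007,"roll":0}
    - {"fingers":1,"dx":0.0005,"dy":-0.0005,"dz":0.008,"roll":0}
    - {"fingers":1,"dx":0.0005,"dy":-0.0005,"dz":0.008,"roll":0}

```text
time: 7.92
tool_pos: [0.5252, -0.1865, 0.141]
tcp_rot: [-2.039, -2.39, 0.0]
wrist_force: [0.2, -0.3, -4.8]
width: 0.083
grip_force: 59.5
```

Call:
step_arm:
  commands:
    - {"fingers":1,"dx":0,"dy":0,"dz":0.001,"roll":0}
    - {"fingers":1,"dx":0,"dy":0,"dz":0.001,"roll":0}

```text
time: 8.18
tool_pos: [0.5253, -0.1866, 0.1401]
tcp_rot: [2.039, 2.39, -0.0]
wrist_force: [0.0, 0.2, -4.9]
width: 0.083
grip_force: 59.5
```

Call:
step_arm:
  commands:
    - {"fingers":1,"dx":0,"dy":0,"dz":0.001,"roll":0}
    - {"fingers":1,"dx":0,"dy":0,"dz":0.001,"roll":0}

```text
time: 8.43
tool_pos: [0.5252, -0.1866, 0.139]
tcp_rot: [-2.039, -2.39, 0.0]
wrist_force: [-0.5, 0.4, -4.7]
width: 0.084
grip_force: 59.5
```

Call:
step_arm:
  commands:
    - {"fingers":1,"dx":0,"dy":0,"dz":0.001,"roll":0}
    - {"fingers":1,"dx":0,"dy":0,"dz":0.001,"roll":0}

```text
time: 8.68
tool_pos: [0.5253, -0.1865, 0.138]
tcp_rot: [-2.039, -2.39, 0.0]
wrist_force: [-0.4, -0.4, -3.3]
width: 0.079
grip_force: 59.6
```

Call:
step_arm:
  commands:
    - {"fingers":1,"dx":0,"dy":0,"dz":0.001,"roll":0}
    - {"fingers":1,"dx":0,"dy":0,"dz":0.001,"roll":0}

```text
time: 8.93
tool_pos: [0.5253, -0.1864, 0.137]
tcp_rot: [-2.039, -2.39, -0.0]
wrist_force: [0.8, 0.6, -5.1]
width: 0.083
grip_force: 59.5
```

Call:
step_arm:
  commands:
    - {"fingers":1,"dx":0,"dy":0,"dz":0.001,"roll":0}
    - {"fingers":1,"dx":0,"dy":0,"dz":0.001,"roll":0}

```text
time: 9.18
tool_pos: [0.5252, -0.1864, 0.1359]
tcp_rot: [-2.038, -2.39, -0.0]
wrist_force: [-0.2, 0.6, -4.1]
width: 0.08
grip_force: 59.4
```

Call:
step_arm:
  commands:
    - {"fingers":1,"dx":0,"dy":0,"dz":0.001,"roll":0}
    - {"fingers":1,"dx":0,"dy":0,"dz":0.001,"roll":0}

```text
time: 9.43
tool_pos: [0.5252, -0.1865, 0.1349]
tcp_rot: [-2.039, -2.39, 0.0]
wrist_force: [0.1, 0.9, -4.1]
width: 0.083
grip_force: 59.3
```

The plate is about 4 mm below the pin top with almost no force, so the drive pin seems to be in the hole. I'll keep lowering towards the guide pin's height.

Call:
step_arm:
  commands:
    - {"fingers":1,"dx":0,"dy":0,"dz":0.001,"roll":0}
    - {"fingers":1,"dx":0,"dy":0,"dz":0.002,"roll":0}
    - {"fingers":1,"dx":0,"dy":0,"dz":0.002,"roll":0}

```text
time: 9.8
tool_pos: [0.5252, -0.1865, 0.133]
tcp_rot: [-2.039, -2.39, 0.0]
wrist_force: [-0.1, -0.4, -4.9]
width: 0.075
grip_force: 59.2
```

Call:
step_arm:
  commands:
    - {"fingers":1,"dx":0,"dy":0,"dz":0.001,"roll":0}
    - {"fingers":1,"dx":0,"dy":0,"dz":0.001,"roll":0}

```text
time: 10.05
tool_pos: [0.5253, -0.1866, 0.132]
tcp_rot: [-2.039, -2.39, -0.0]
wrist_force: [0.1, 0.4, -4.6]
width: 0.082
grip_force: 59.2
```

Call:
step_arm:
  commands:
    - {"fingers":1,"dx":0,"dy":0,"dz":0.001,"roll":0}
    - {"fingers":1,"dx":0,"dy":0,"dz":0.001,"roll":0}

```text
time: 10.3
tool_pos: [0.5253, -0.1865, 0.131]
tcp_rot: [-2.039, -2.39, 0.0]
wrist_force: [0.3, 0.8, -5.6]
width: 0.08
grip_force: 59.2
```

Call:
step_arm:
  commands:
    - {"fingers":1,"dx":0,"dy":0,"dz":0.001,"roll":0}
    - {"fingers":1,"dx":0,"dy":0,"dz":0.001,"roll":0}

```text
time: 10.55
tool_pos: [0.5253, -0.1865, 0.13]
tcp_rot: [-2.039, -2.39, 0.0]
wrist_force: [-0.2, 0.7, -4.8]
width: 0.083
grip_force: 59.2
```

Call:
step_arm:
  commands:
    - {"fingers":1,"dx":0,"dy":0,"dz":0.001,"roll":0}
    - {"fingers":1,"dx":0,"dy":0,"dz":0.001,"roll":0}

```text
time: 10.8
tool_pos: [0.5253, -0.1865, 0.129]
tcp_rot: [-2.039, -2.39, 0.0]
wrist_force: [0.8, 0.2, -3.7]
width: 0.082
grip_force: 59.2
```

Call:
step_arm:
  commands:
    - {"fingers":1,"dx":0,"dy":0,"dz":0.001,"roll":0}
    - {"fingers":1,"dx":0,"dy":0,"dz":0.001,"roll":0}

```text
time: 11.05
tool_pos: [0.5253, -0.1865, 0.128]
tcp_rot: [-2.039, -2.39, 0.0]
wrist_force: [-0.2, 0.9, -4.1]
width: 0.085
grip_force: 59.2
```

```bash
cat > chk.py <<'E'
from h import *
rel((.5252,-.1865,.1237),99.1);s=read_state();print("torque",s["torque"].round(2))
C=calibration("wrist");p,d=read_camera("wrist");R=Ro.from_rotvec(s["tcp_rot"]).as_matrix()
g=[(x,y) for y in range(130,260,5) for x in list(range(215,275,5))+list(range(360,425,5)) if d[y,x]>0]
P=deproj("wrist",g,depth=[d[y,x] for x,y in g],C=C);L=(P-s["tool_pos"])@R
A=np.c_[L[:,:2],np.ones(len(L))];c=np.linalg.lstsq(A,P[:,2],rcond=None)[0];r=P[:,2]-A@c;k=abs(r)<.003
c=np.linalg.lstsq(A[k],P[k,2],rcond=None)[0];print("plate slope x,y",c[:2].round(4),"mat z at centre",c[2].round(4),"underside",(c[2]-.0074).round(4),"n",k.sum(),len(k))
cv2.imwrite("pics/last.png",p)
E
python3 chk.py
```

```text
t 11.05 pos [ 0.5253 -0.1865  0.128 ] ang 99.08 tilt 0.01 -> dxyz mm [ 0.  -0.1  4.3] roll -0.02 F [-0.2  0.9 -4.1]
torque [ 0.18 -0.    0.04]
plate slope x,y [0.0308 0.0075] mat z at centre 0.1115 underside 0.1041 n 648 648
```

```bash
python3 - <<'E'
import cv2
p=cv2.imread("pics/last.png");cv2.imwrite("pics/w5.png",cv2.resize(p[110:190,277:357],(640,600)[:1]*2 if 0 else (600,600),interpolation=cv2.INTER_CUBIC))
E
```

```text
(no output)
```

View pics/w5.png

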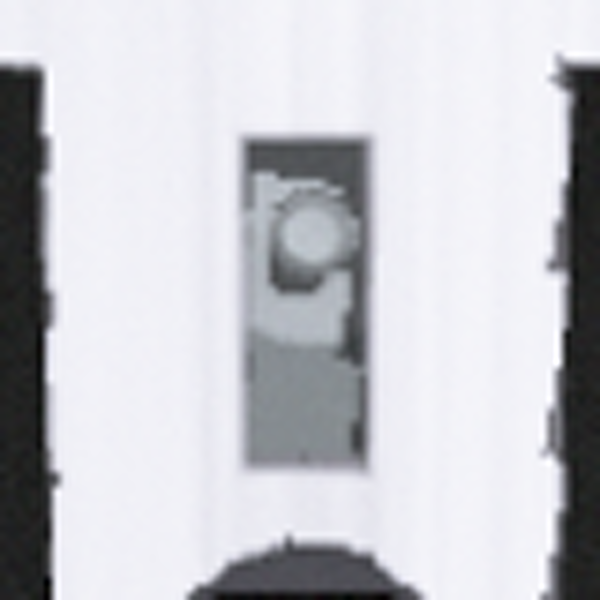

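The guide pin (313,236 in the crop) lies inside the slot with gaps on both sides, so I'll go on lowering.

Call:
step_arm:
  commands:
    - {"fingers":1,"dx":0,"dy":0,"dz":0.001,"roll":0}
    - {"fingers":1,"dx":0,"dy":0,"dz":0.001,"roll":0}

```text
time: 11.35
tool_pos: [0.5253, -0.1865, 0.127]
tcp_rot: [-2.039, -2.39, 0.0]
wrist_force: [-0.8, 0.3, -4.8]
width: 0.082
grip_force: 59.2
```

Call:
step_arm:
  commands:
    - {"fingers":1,"dx":0,"dy":0,"dz":0.001,"roll":0}
    - {"fingers":1,"dx":0,"dy":0,"dz":0.001,"roll":0}

```text
time: 11.6
tool_pos: [0.5254, -0.1864, 0.1261]
tcp_rot: [-2.039, -2.39, -0.001]
wrist_force: [-0.1, 2.8, -3.2]
width: 0.083
grip_force: 59.4
```

```bash
python3 chk.py
```

```text
t 11.60 pos [ 0.5254 -0.1864  0.1261] ang 99.08 tilt 0.02 -> dxyz mm [-0.1 -0.2  2.4] roll -0.02 F [-0.1  2.8 -3.2]
torque [ 0.34 -0.03  0.03]
plate slope x,y [0.0251 0.0041] mat z at centre 0.1098 underside 0.1024 n 647 647
```

Call:
step_arm:
  commands:
    - {"fingers":1,"dx":0.0005,"dy":0,"dz":0.001,"roll":0}
    - {"fingers":1,"dx":0.0005,"dy":0,"dz":0.001,"roll":0}

```text
time: 11.9
tool_pos: [0.5254, -0.1859, 0.1252]
tcp_rot: [2.039, 2.39, 0.001]
wrist_force: [0.3, 3.4, -2.5]
width: 0.086
grip_force: 60.0
```

```bash
python3 chk.py
```

```text
t 11.90 pos [ 0.5254 -0.1859  0.1252] ang 99.08 tilt 0.02 -> dxyz mm [-0.6 -0.3  1.5] roll -0.02 F [ 0.3  3.4 -2.5]
torque [ 0.46 -0.01 -0.02]
plate slope x,y [0.0148 0.0034] mat z at centre 0.1088 underside 0.1014 n 648 648
```

Call:
step_arm:
  commands:
    - {"fingers":1,"dx":0.0005,"dy":0,"dz":0.001,"roll":0}
    - {"fingers":1,"dx":0.0005,"dy":0,"dz":0.001,"roll":0}

```text
time: 12.2
tool_pos: [0.5253, -0.1854, 0.1242]
tcp_rot: [2.039, 2.39, 0.001]
wrist_force: [1.0, 3.6, -2.6]
width: 0.081
grip_force: 60.6
```

```bash
python3 chk.py
```

```text
t 12.20 pos [ 0.5253 -0.1854  0.1242] ang 99.08 tilt 0.02 -> dxyz mm [-1.1 -0.3  0.5] roll -0.02 F [ 1.   3.6 -2.6]
torque [ 0.62 -0.02  0.04]
plate slope x,y [0.0074 0.0019] mat z at centre 0.1077 underside 0.1003 n 650 650
```

Call:
step_arm:
  commands:
    - {"fingers":1,"dx":0.0003,"dy":0,"dz":0.0005,"roll":0}
    - {"fingers":1,"dx":0.0003,"dy":0,"dz":0.0005,"roll":0}
  squeeze: 20

```text
time: 12.5
tool_pos: [0.5253, -0.1852, 0.1239]
tcp_rot: [2.039, 2.39, 0.0]
wrist_force: [-0.5, 3.7, -0.3]
width: 0.086
grip_force: 61.3
```

```bash
python3 chk.py
```

```text
t 12.50 pos [ 0.5253 -0.1852  0.1239] ang 99.08 tilt 0.02 -> dxyz mm [-1.2 -0.3  0.2] roll -0.02 F [-0.5  3.7 -0.3]
torque [ 0.69 -0.   -0.05]
plate slope x,y [0.0008 0.0011] mat z at centre 0.1075 underside 0.1001 n 649 649
```

The plate measures level and flush, so I'll release it by opening the fingers gradually.

Call:
step_arm:
  commands:
    - {"fingers":0.7,"dx":0,"dy":0,"dz":0,"roll":0}
    - {"fingers":0.5,"dx":0,"dy":0,"dz":0,"roll":0}
    - {"fingers":0,"dx":0,"dy":0,"dz":0,"roll":0}
    - {"fingers":-0.3,"dx":0,"dy":0,"dz":0,"roll":0}
    - {"fingers":-0.3,"dx":0,"dy":0,"dz":0,"roll":0}

```text
time: 13.18
tool_pos: [0.5251, -0.1854, 0.1236]
tcp_rot: [2.039, 2.39, -0.0]
wrist_force: [0.1, 0.2, 0.7]
width: 0.646
grip_force: 0.0
```

```bash
python3 chk.py
```

```text
t 13.18 pos [ 0.5251 -0.1854  0.1236] ang 99.08 tilt 0.01 -> dxyz mm [-1.1 -0.1 -0.1] roll -0.02 F [0.1 0.2 0.7]
torque [ 0.01 -0.03 -0.03]
plate slope x,y [0.0013 0.0015] mat z at centre 0.1074 underside 0.1 n 648 648
```

Flush and released. Now straight up and clear, with a last look.

Call:
step_arm:
  commands:
    - {"fingers":-0.3,"dx":0,"dy":0,"dz":-0.02,"roll":0}
    - {"fingers":-0.3,"dx":0,"dy":0,"dz":-0.05,"roll":0}
    - {"fingers":-0.3,"dx":0,"dy":0,"dz":-0.09,"roll":0}
    - {"fingers":-0.3,"dx":0,"dy":0,"dz":-0.13,"roll":0}
    - {"fingers":-0.3,"dx":0,"dy":0,"dz":-0.15,"roll":0}
    - {"fingers":-0.3,"dx":0,"dy":0,"dz":-0.15,"roll":0}
    - {"fingers":-0.3,"dx":0,"dy":0,"dz":-0.15,"roll":0}

```text
time: 14.1
tool_pos: [0.5242, -0.1849, 0.2715]
tcp_rot: [-2.037, -2.388, 0.002]
wrist_force: [-0.4, 0.0, -0.2]
width: 0.647
grip_force: 0.0
```

```bash
python3 - <<'E'
from h import *
p,d=read_camera("wrist");cv2.imwrite("pics/w6.png",p)
E
```

```text
(no output)
```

View pics/w6.png

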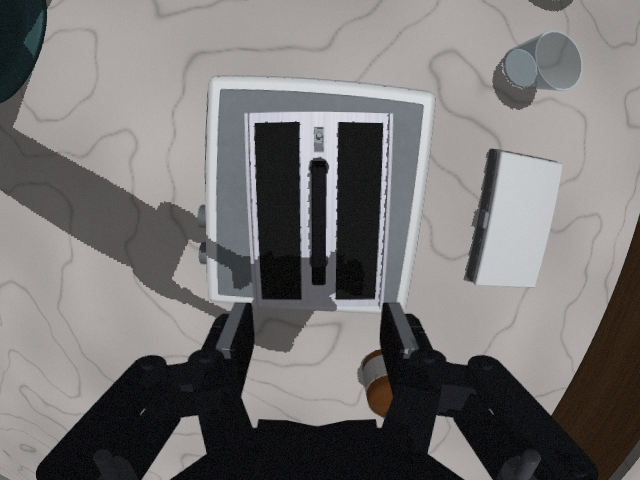

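The plate lies on the bed with the guide pin visible in the slot at (319,135), the gripper is clear, and the neighbouring items haven't moved.

```bash
python3 -c "
from workcell import finish_job
print(finish_job())"
```

```text
the job is handed in; nothing more can be done
None
```

The platform is back on the shaker with both pins through it, level and flush to within about 1 mm by the wrist camera; I let go of it and handed the job in at about 14 s (no verdict was shown).

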